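# Finish the slat trivet, then hold the kettle over it

## Task

Two wooden slats already lie side by side on the white tile: finish the trivet by laying the two loose slats flat across them at right angles, one towards each end, about one slat's width in from the ends and evenly overhanging, so that the four make a square frame; do not shift the lower two. Then lift the kettle off the hob by its handle and hold it level and still above the middle of the trivet, its base 5 to 10 cm clear of the slats, so that I can wipe the base dry: finish while still holding it there, do not set it down. Never tip the kettle, and leave the spice jar and the pepper mill where they are.

Things in the scene. Friction and masses are not known exactly. Their poses are not given: they have to be found in the camera images.
- tile: white ceramic tile, 220 x 220 x 10 mm, fixed on the counter; it carries the two lower slats. It may be on the left or the right. Origin: centre of its underside, on the counter (z = 0); its z is up and the lower slats run along its x.
- hob: black glass hob plate, 300 (x) x 260 (y) x 8 mm, fixed on the counter, on the other side of the robot from the tile; the kettle stands on its round cooking zone. Origin: centre of its underside; z up.
- slat_a: a plain beech slat, a straight bar 160 mm long (its own x), 22 mm wide (its y) and 16 mm thick (its z), about 50 g, loose. Origin: centre of the underside. All four slats are alike; this one lies on the tile along the tile's x, 45 to 55 mm from the tile's centre on its -y side (one of the two lower slats of the trivet).
- slat_b: a plain beech slat, a straight bar 160 mm long (its own x), 22 mm wide (its y) and 16 mm thick (its z), about 50 g, loose. Origin: centre of the underside. All four slats are alike; this one lies on the tile along the tile's x, 45 to 55 mm from the tile's centre on its +y side (the other lower slat).
- slat_c: a plain beech slat, a straight bar 160 mm long (its own x), 22 mm wide (its y) and 16 mm thick (its z), about 50 g, loose. Origin: centre of the underside. All four slats are alike; this one lies flat on the bare counter between tile and hob, to be laid across. Counter surface is z = 0.
- slat_d: a plain beech slat, a straight bar 160 mm long (its own x), 22 mm wide (its y) and 16 mm thick (its z), about 50 g, loose. Origin: centre of the underside. All four slats are alike; this one lies flat on the bare counter beside slat_c, some 80 to 95 mm from it, to be laid across.
- kettle: blue enamel kettle, empty, 0.5 to 0.85 kg, loose on the hob. Belly 140 mm across, 97 high; base 130 across; spout on its +x side reaching 112 from the axis; lid knob up to 112 high; steel arch carrying a straight wooden handle bar along its own x, 104 long, 18 wide, 18 high, over the axis, 49 free below it; centre of mass near the axis. Origin: centre of the base; z up.
- kettle_grip (a point): centre of the kettle's handle bar, 170 mm above the base; the arch leaves some 80 mm of bar free to grip; axes as the kettle's (x along the bar).
- spice_jar: bystander: amber glass spice jar with black cap, 44 mm across, 90 mm high, beyond the loose slats. Origin: centre of the underside.
- pepper_mill: bystander: dark wooden pepper mill, 52 mm across, 128 mm high, beyond the loose slats. Origin: centre of the underside.

How it is judged:
On the way:
1. the two loose slats lie flat across the lower two and are let go, the kettle still standing on the hob (((x of slat_c in the frame of tile between 0.028 and 0.072 m and y of slat_c in the frame of tile between -0.025 and 0.025 m and z of slat_c in the frame of tile between 0.021 and 0.031 m and angle between the x axis of each of slat_c, slat_d and the y axis of tile, either way round below 0.17 rad and angle between each of slat_c, slat_d's own z axis and vertical below 0.1 rad and linear speed of each of slat_c, slat_d below 0.02 m/s and x of slat_d in the frame of tile between -0.072 and -0.028 m and y of slat_d in the frame of tile between -0.025 and 0.025 m and z of slat_d in the frame of tile between 0.021 and 0.031 m) or (x of slat_c in the frame of tile between -0.072 and -0.028 m and y of slat_c in the frame of tile between -0.025 and 0.025 m and z of slat_c in the frame of tile between 0.021 and 0.031 m and angle between the x axis of each of slat_c, slat_d and the y axis of tile, either way round below 0.17 rad and angle between each of slat_c, slat_d's own z axis and vertical below 0.1 rad and linear speed of each of slat_c, slat_d below 0.02 m/s and x of slat_d in the frame of tile between 0.028 and 0.072 m and y of slat_d in the frame of tile between -0.025 and 0.025 m and z of slat_d in the frame of tile between 0.021 and 0.031 m)) and distance of each of slat_a, slat_b from where it was at the start of the episode below 0.02 m and angle between the x axis of each of slat_a, slat_b and the x axis of tile, either way round below 0.17 rad and angle between each of slat_a, slat_b's own z axis and vertical below 0.1 rad and contact force between the fingers and slat_a below 0.1 N and contact force between the fingers and slat_b below 0.1 N and contact force between the fingers and slat_c below 0.1 N and contact force between the fingers and slat_d below 0.1 N and contact force between kettle and hob above 1 N and contact force between the fingers and kettle below 0.1 N), for 0.2 s.
At the end, for the whole second after the job is handed in: Loose slats flat on the lower two, square within 10 deg, centres 28-72 mm either side of tile centre, even within 25 mm, let go; lower slats moved < 20 mm. Kettle in the fingers alone, within 40 mm of tile centre, base 30-130 mm above the slats, level within 7 deg, under 20 mm/s (((x of slat_c in the frame of tile between 0.028 and 0.072 m and y of slat_c in the frame of tile between -0.025 and 0.025 m and z of slat_c in the frame of tile between 0.021 and 0.031 m and angle between the x axis of each of slat_c, slat_d and the y axis of tile, either way round below 0.17 rad and angle between each of slat_c, slat_d's own z axis and vertical below 0.1 rad and linear speed of each of slat_c, slat_d below 0.02 m/s and x of slat_d in the frame of tile between -0.072 and -0.028 m and y of slat_d in the frame of tile between -0.025 and 0.025 m and z of slat_d in the frame of tile between 0.021 and 0.031 m) or (x of slat_c in the frame of tile between -0.072 and -0.028 m and y of slat_c in the frame of tile between -0.025 and 0.025 m and z of slat_c in the frame of tile between 0.021 and 0.031 m and angle between the x axis of each of slat_c, slat_d and the y axis of tile, either way round below 0.17 rad and angle between each of slat_c, slat_d's own z axis and vertical below 0.1 rad and linear speed of each of slat_c, slat_d below 0.02 m/s and x of slat_d in the frame of tile between 0.028 and 0.072 m and y of slat_d in the frame of tile between -0.025 and 0.025 m and z of slat_d in the frame of tile between 0.021 and 0.031 m)) and distance of each of slat_a, slat_b from where it was at the start of the episode below 0.02 m and angle between the x axis of each of slat_a, slat_b and the x axis of tile, either way round below 0.17 rad and angle between each of slat_a, slat_b's own z axis and vertical below 0.1 rad and contact force between the fingers and slat_a below 0.1 N and contact force between the fingers and slat_b below 0.1 N and contact force between the fingers and slat_c below 0.1 N and contact force between the fingers and slat_d below 0.1 N and contact force between the fingers and kettle above 2 N and horizontal distance between kettle and tile below 0.04 m and z of kettle in the frame of tile between 0.072 and 0.172 m and angle between kettle's own z axis and vertical below 0.12 rad and linear speed of kettle below 0.02 m/s and angular speed of kettle below 0.15 rad/s and contact force between kettle and hob below 0.05 N and contact force between kettle and tile below 0.05 N and contact force between kettle and slat_a below 0.05 N and contact force between kettle and slat_b below 0.05 N and contact force between kettle and slat_c below 0.05 N and contact force between kettle and slat_d below 0.05 N); the arm keeps its last pose, push and grip.
It fails at once if the kettle is tipped more than 17 degrees (angle between kettle's own z axis and vertical above 0.3 rad).
It fails at once if the spice jar or the pepper mill is moved more than 30 mm or tipped over (distance of any of spice_jar, pepper_mill from where it was at the start of the episode above 0.03 m or angle between any of spice_jar, pepper_mill's own z axis and vertical above 0.4 rad).
It also fails if it takes over 64 s, if anything falls off the work surface, if the arm or the gripper's body presses on something with over 40 N, if the wrist force passes 120 N, or if a joint passes its speed limit or range.

## Robot

A 6-joint arm with a two-finger parallel gripper is mounted at the origin on the work surface. World frame = base frame: x ahead of the robot, y to its left, z up, the work surface at z = 0. Lengths are in m, angles in rad, forces in N, time in s.
With the tool pointing down it reaches from about 0.35 to 0.85 m from the base axis. Payload 8.1 kg.
Tool frame: the origin (TCP) lies on the centre line of the jaws, within the pads' length; the fingertips stand robot.tips_ahead ahead of it and the grasp point (between the pads) lies 6 mm ahead of it (robot.tips_ahead is the distance from the TCP to the fingertips, in m); z points along the fingers, y is the line along which they close (so a half turn about z gives the same grasp; the last joint's range is limited). The gripper opens to 93 mm and grips with 3 to 60 N. Pads are 15 mm wide; open, the fingers measure 128 mm over their backs; the gripper's body (75 mm by 188 mm) begins 65 mm behind the grasp point.
Start: joints at [-1.369, 0.13, 1.488, -0, 1.523, -0.085], TCP at [0.17, -0.575, 0.244] pointing down, gripper open.
Joint ranges: [-2.96, 2.96], [-0.89, 2.26], [0.02, 2.5], [-1.34, 4.48], [0, 2.73], [-2.66, 2.66]. Speed limits (rad/s): [2.39, 2.39, 2.79, 3.14, 3.14, 3.14].

## Interface

Orientations are given as a rotation vector (axis times angle).
In Python, from plant import robot gives the robot as it stands.
- The arm moves only by the tool apply_moves, never from a script. Its arguments are lists of equal length, an entry for each row: "delta_pos": the shift along the tool's x, y, z in cm, a list of three; "twist": the turn about the tool's z in rad. A call has 1 to 8 rows; each row shifts and turns the commanded pose from where the row before left it, along the tool's axes as they then stand; what a row does not reach is not made up. A row lasts 1/8 s, in which the tool goes at most 62.5 mm and 10.7 degrees, less where a joint would pass 70% of its speed; a pose out of reach is approached as far as the arm can. A call with a gripper value outside its range is refused whole. "gripper" is the finger opening in cm, from 0 to 9.3, set as the call begins (left out, the last holds). The fingers move at their own pace and stop on an object; "squeeze" is the grip in N (left out, the last holds). Time passes only in rows, so rows that do not move let the fingers close. It gives the time, the measured TCP pose, the force, the opening and the grip force at its end, in the units of the state.
- robot.read_state(): the state, without advancing time (a new reading comes with each control period).
- robot.read_camera(name): name is "side" or "top" or "wrist"; returns a dict with "frame" (420x560x3 uint8, red, green, blue), "vertical_fov" (degrees; the focal length in pixels is half the picture's height over the tangent of half this angle, whatever the lens; pixels are square), "cx", "cy" (the principal point, pixels), "k1" (the pictures are not rectified: a ray, as slopes to the right and down, at radius r is drawn at 1 + k1 r^2 times it, then the intrinsics apply), "R" (3x3) and "t" (3): a world point X has camera coordinates R X + t. Camera axes: x right, y down, z forward; pixel columns grow to the right and rows downward; lengths in m; the calibration is good to about 2 mm. A picture is of the moment at which its call begins. There is no depth.
- robot.close_job(): hands the job in; it is judged then, once.
The state is a dict: "t": time; "q": joint angles; "dq": joint speeds; "joint_torque": joint torques, N m; "tool_pos": TCP position; "orientation": TCP orientation; "force": force on the tool from outside, world axes, zero at the start; "wrist_torque": the same for the moment, N m; "opening": finger opening in m; "gripper_force": force on a finger pad.
Only numpy, scipy, OpenCV 4.12 (cv2) and the standard library are available. Lean on these libraries where they do the work, as an engineer would, in place of code of your own. Each camera call takes 0.05 s, during which the arm holds its last target. There are 200 camera calls.

## Working session

There is one attempt and no reset: what is moved stays moved. The work goes in short steps, Python scripts to look and compute and a tool call to move; the robot and the scene stay as the last step left them, time stands still between calls to the robot, and variables do not carry over. Pictures are saved under pics/ and viewed, at most 10 in all, crops included, and the job is handed in when it is done.

Besides the shell and the picture viewer there is one more tool, called after "Emit:" as name([rows], argument=value, ...), one row to a line, values as JSON. apply_moves: Moves the arm, as the interface text tells. Its arguments: {"type":"object","properties":{"delta_pos":{"type":"array"},"twist":{"type":"array"},"gripper":{"type":"number"},"squeeze":{"type":"number"}},"required":["delta_pos","twist"]}

```bash
mkdir -p pics; ls
cat > h.py <<'E'
import numpy as np, cv2, pickle
from plant import robot
def shot(n,f=None):
    c=robot.read_camera(n); 
    if f: cv2.imwrite('pics/%s.png'%f,c['frame'][:,:,::-1]); pickle.dump(c,open('pics/%s.pkl'%f,'wb'))
    return c
def load(f): return pickle.load(open('pics/%s.pkl'%f,'rb'))
def K(c):
    f=c['frame'].shape[0]/2/np.tan(np.radians(c['vertical_fov'])/2)
    return np.array([[f,0,c['cx']],[0,f,c['cy']],[0,0,1.]]),np.array([c['k1'],0,0,0,0.])
def back(c,uv,z):
    k,d=K(c); p=cv2.undistortPoints(np.array(uv,float).reshape(-1,1,2),k,d).reshape(-1,2)
    R,t=np.array(c['R']),np.array(c['t']); o=-R.T@t
    r=np.c_[p,np.ones(len(p))]@R
    return o+r*((z-o[2])/r[:,2])[:,None]
def proj(c,X):
    k,d=K(c); return cv2.projectPoints(np.array(X,float).reshape(-1,1,3),cv2.Rodrigues(np.array(c['R']))[0],np.array(c['t'],float),k,d)[0].reshape(-1,2)
E
python3 - <<'E'
from h import *
for n in('top','side'):
    c=shot(n,n+'0'); print(n,-np.array(c['R']).T@c['t'],c['R'],c['vertical_fov'],c['k1'])
print(robot.tips_ahead,robot.read_state())
E
```

```text
pics
top [ 0.51118247 -0.00882516  1.37319063] [[-0.01217403 -0.9998717  -0.01041024]
 [-0.9976115   0.01285312 -0.06786827]
 [ 0.06799336  0.00955914 -0.99763998]] 42.7525435079353 0.06556716532744213
side [-0.06262595  0.72085373  0.8654327 ] [[-7.15728312e-01 -6.98378456e-01 -7.18195352e-04]
 [-4.17122022e-01  4.28308953e-01 -8.01598815e-01]
 [ 5.60126952e-01 -5.73427392e-01 -5.97861878e-01]] 51.013221128178756 -0.10624485030023502
0.025 {'t': 0.1, 'q': array([-1.36937573e+00,  1.31103209e-01,  1.48917188e+00, -3.61014029e-06,
        1.52298644e+00, -8.54203115e-02]), 'dq': array([ 0.00094661, -0.0015891 , -0.00245844, -0.00142131,  0.00011055,
        0.00067396]), 'joint_torque': array([ 1.77614515e-03, -5.61341000e+01, -4.93096054e+01,  7.70889851e-02,
        2.91563821e-02, -6.76446325e-05]), 'tool_pos': array([ 0.16966826, -0.57502048,  0.24268099]), 'orientation': array([-3.10768881e+00, -4.48787753e-01,  1.57531718e-04]), 'force': array([ 0.61200104, -0.03469896,  0.03338599]), 'wrist_torque': array([ 0.04963667, -0.03690066, -0.01091719]), 'gripper_force': 0.0, 'opening': 0.09316476783520909}
```

View pics/top0.png

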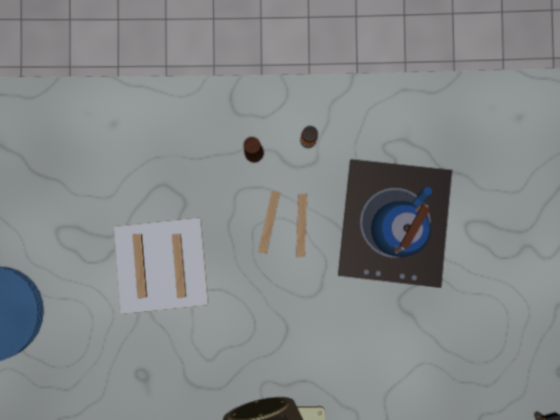

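View pics/side0.png

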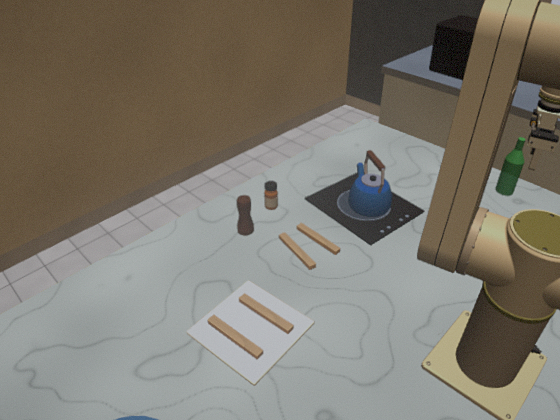

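The top picture shows the tile centred at about (161,266), lower slats at (140,266) and (179,265), and the loose slats at (270,223) and (302,225). The kettle is at about (403,227) with its bar running from (399,250) to (427,207). The mill is near (254,150) and the jar near (310,136). I'll fit these sizes precisely and enlarge.

Run:
```python
from h import *
c=load('top0'); f=c['frame']; hsv=cv2.cvtColor(f,cv2.COLOR_RGB2HSV)
def rects(m,z,box,amin=100):
    M=np.zeros_like(m);x0,y0,x1,y1=box;M[y0:y1,x0:x1]=m[y0:y1,x0:x1]
    for q in cv2.findContours(M,cv2.RETR_EXTERNAL,cv2.CHAIN_APPROX_NONE)[0]:
        if cv2.contourArea(q)<amin: continue
        # back-project contour then min-area rect in mm
        P=back(c,q.reshape(-1,2),z)[:,:2]*1000
        r=cv2.minAreaRect(P.astype(np.float32)); b=cv2.boxPoints(r)
        e=b[1]-b[0]; g=b[2]-b[1]; l=e if np.hypot(*e)>np.hypot(*g) else g
        print(np.round(r[0],1),np.round(r[1],1),'yaw of long',round(np.degrees(np.arctan2(l[1],l[0]))%180,1))
wood=cv2.inRange(hsv,(5,70,90),(25,255,255))
print('slats tile');rects(wood,.026,(100,200,215,330))
print('slats loose');rects(wood,.016,(225,180,325,270))
print('tile');rects(cv2.inRange(hsv,(0,0,190),(180,30,255))|wood,.01,(95,200,225,330),1000)
print('hob');rects(cv2.inRange(hsv,(0,0,0),(180,255,70)),.008,(320,140,470,300),1000)
a=cv2.resize(f[180:320,105:325],None,fx=3.6,fy=3.6,interpolation=cv2.INTER_CUBIC)
cv2.imwrite('pics/ca.png',a[:,:,::-1])
a=cv2.resize(f[150:295,330:460],None,fx=4,fy=4,interpolation=cv2.INTER_CUBIC)
cv2.imwrite('pics/cb.png',a[:,:,::-1])
```

```text
slats tile
[460.  246.7] [153.2  18.5] yaw of long 5.1
[461.4 344.3] [153.1  20. ] yaw of long 5.1
slats loose
[557.3 -61.1] [ 18.3 152.3] yaw of long 177.1
[566.3  20.6] [ 17.8 154.3] yaw of long 166.8
tile
hob
[ 561.4 -298. ] [256.3 296.6] yaw of long 172.8
```

View pics/cb.png

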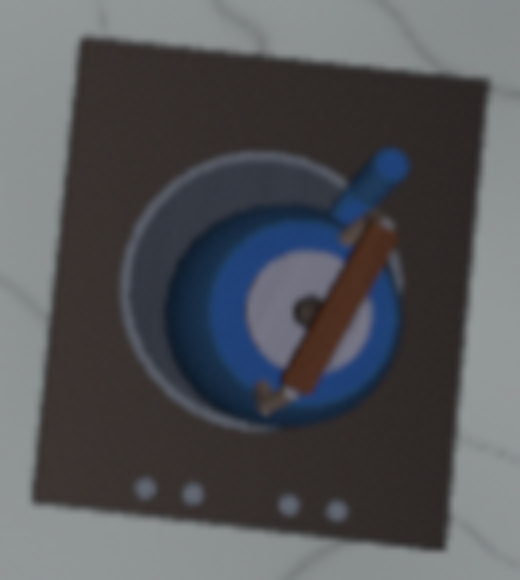

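View pics/ca.png

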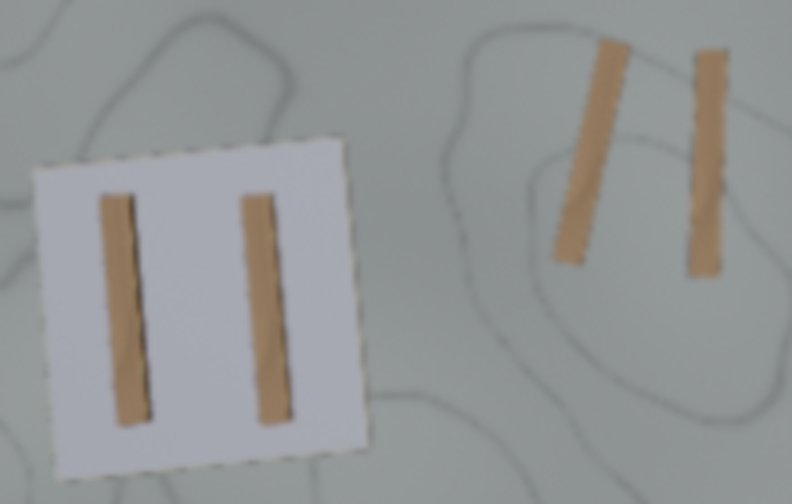

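The crop cb shows the handle bar's top from (381,229) to (300,387). In ca the tile corners are (34,170), (343,140), (368,447) and (57,480).

Run:
```python
from h import *
c=load('top0')
s=lambda L,k,o:(np.array(L,float)+.5)/k-.5+np.array(o)
T=back(c,s([(34,170),(343,140),(368,447),(57,480)],3.6,(105,180)),.01); print('tile',T.mean(0),[np.linalg.norm(T[i]-T[i-1]) for i in range(4)])
e=T[0]-T[3]+T[1]-T[2]; print('tile yaw',np.degrees(np.arctan2(e[1],e[0])))
B=back(c,s([(381,229),(300,387)],4,(330,150)),.187); e=B[0]-B[1]; print('bar',B.mean(0),np.linalg.norm(e),np.degrees(np.arctan2(e[1],e[0])))
# knob top / cooking-zone check
print('knob',back(c,s([(310,312)],4,(330,150)),.118)); 
# side check
d=load('side0')
for n,z in (('bar',.187),):
    print('side bar ends', proj(d,B))
q=[[.46,.247,.026],[.461,.344,.026],[.557,-.061,.016],[.566,.021,.016],[*T.mean(0)[:2],.01]]
print(proj(d,q))
print('mill,jar',back(c,[[252,143]],.128),back(c,[[310,130]],.09))
```

```text
tile [0.46028626 0.2952599  0.01      ] [np.float64(0.21627179959679121), np.float64(0.21770361327890733), np.float64(0.21521446433401015), np.float64(0.21647106492426244)]
tile yaw 4.760686974989769
bar [ 0.54476904 -0.30350815  0.187     ] 0.09794181439096149 -28.42312114342307
knob [[ 0.54450966 -0.30304714  0.118     ]]
side bar ends [[367.95395658 149.52517774]
 [382.63667513 165.17477979]]
[[265.39426456 309.1388152 ]
 [235.02823296 332.03495772]
 [317.6393454  235.32387297]
 [296.5920713  247.24476459]
 [251.02613792 324.55569258]]
mill,jar [[0.74685824 0.05535296 0.128     ]] [[ 0.783708 -0.083163  0.09    ]]
```

```bash
cat > plan.py <<'E'
import numpy as np
from plant import robot
from scipy.spatial.transform import Rotation as Rn
# plan way-points (x,y,z,yaw_deg of tool x[,max step m]) into rows of rounded tool-frame shifts
def plan(wps,start=None):
    s=robot.read_state(); R=Rn.from_rotvec(s['orientation']).as_matrix()
    p=np.array(s['tool_pos']); y=np.arctan2(R[1,0],R[0,0]); q1=s['q'][0]
    print('at',p.round(4),'yaw',round(np.degrees(y),2),'tilt',round(np.degrees(np.arccos(-R[2,2])),2),'t',round(s['t'],2),'op',round(s['opening'],4),'F',s['force'].round(1),'gf',round(s['gripper_force'],1))
    rows=[]
    for w in wps:
        g=np.array(w[:3]); gy=np.radians(w[3]); st=w[4] if len(w)>4 else .05
        dy=(gy-y+np.pi)%(2*np.pi)-np.pi
        n=int(max(np.ceil(np.linalg.norm(g-p)/st),np.ceil(abs(dy)/.17),1))
        for k in range(n,0,-1):
            A=np.array([[np.cos(y),np.sin(y),0],[np.sin(y),-np.cos(y),0],[0,0,-1]])
            d=np.round(A.T@(g-p)/k*100,1); tw=round(-((gy-y+np.pi)%(2*np.pi)-np.pi)/k,2)
            rows.append((d.tolist(),tw)); p=p+A@d/100; y-=tw
        rows.append(None)
    for r in rows: print('--' if r is None else r)
E
python3 - <<'E'
from plan import *
plan([(.566,.021,.10,-13.2),(.566,.021,.029,-13.2)])
E
```

```text
at [ 0.1697 -0.575   0.2427] yaw 16.43 tilt 0.1 t 0.1 op 0.0932 F [ 0.6 -0.   0. ] gf 0.0
([3.7, -3.1, 1.0], np.float64(0.03))
([3.6, -3.2, 0.9], np.float64(0.03))
([3.5, -3.3, 1.0], np.float64(0.04))
([3.3, -3.4, 0.9], np.float64(0.03))
([3.2, -3.5, 1.0], np.float64(0.04))
([3.1, -3.6, 0.9], np.float64(0.03))
([3.0, -3.7, 1.0], np.float64(0.04))
([2.8, -3.8, 0.9], np.float64(0.03))
([2.7, -3.9, 1.0], np.float64(0.04))
([2.5, -4.0, 0.9], np.float64(0.03))
([2.4, -4.1, 1.0], np.float64(0.04))
([2.3, -4.2, 0.9], np.float64(0.03))
([2.1, -4.3, 1.0], np.float64(0.04))
([2.0, -4.4, 0.9], np.float64(0.03))
([1.8, -4.4, 1.0], np.float64(0.04))
--
([0.0, -0.0, 3.5], np.float64(-0.0))
([0.0, -0.0, 3.6], np.float64(-0.0))
--
```

Emit:
apply_moves([
  [3.7,-3.1,0],
  [3.6,-3.2,0],
  [3.5,-3.3,0],
  [3.3,-3.4,0],
  [3.2,-3.5,0],
  [3.1,-3.6,0],
  [3.0,-3.7,0],
  [2.8,-3.8,0],
], twist=[0.03,0.03,0.04,0.03,0.04,0.03,0.04,0.03], gripper=5, squeeze=20)

```text
t: 1.1
tool_pos: [0.382, -0.2565, 0.2434]
orientation: [-3.141, -0.024, 0.0]
force: [1.2, 0.3, -0.2]
opening: 0.0498
gripper_force: 0.0
```

Emit:
apply_moves([
  [2.7,-3.9,1.5],
  [2.5,-4.0,2],
  [2.4,-4.1,2],
  [2.3,-4.2,2],
  [2.1,-4.3,2],
  [2.0,-4.4,2],
  [1.8,-4.4,2],
  [0,0,0],
], twist=[0.04,0.03,0.04,0.03,0.04,0.03,0.04,0])

```text
t: 2.1
tool_pos: [0.565, 0.023, 0.1056]
orientation: [-3.12, 0.361, 0.007]
force: [-1.1, -0.5, 0.2]
opening: 0.0496
gripper_force: 0.0
```

Run:
```python
from h import *
from plan import *
c=shot('wrist','w1')
# annotate expected slat corners for the fitted pose
im=c['frame'][:,:,::-1].copy()
for (x,y,a) in((.566,.021,-13.2),(.557,-.061,-2.9)):
    a=np.radians(a);u=np.array([np.cos(a),np.sin(a)]);v=np.array([-u[1],u[0]])
    P=[np.r_[np.array([x,y])+i*.08*u+j*.011*v,.016] for i,j in((1,1),(1,-1),(-1,-1),(-1,1))]
    q=proj(c,P); cv2.polylines(im,[q.astype(int)],True,(0,0,255),1)
cv2.imwrite('pics/w1a.png',im)
plan([(.566,.021,.029,-13.2)])
```

```text
at [0.565  0.0215 0.1069] yaw -13.2 tilt 0.2 t 2.15 op 0.0501 F [0.7 0.1 0.7] gf 0.0
([0.1, 0.0, 3.9], np.float64(-0.0))
([0.0, 0.0, 3.9], np.float64(-0.0))
--
```

View pics/w1a.png

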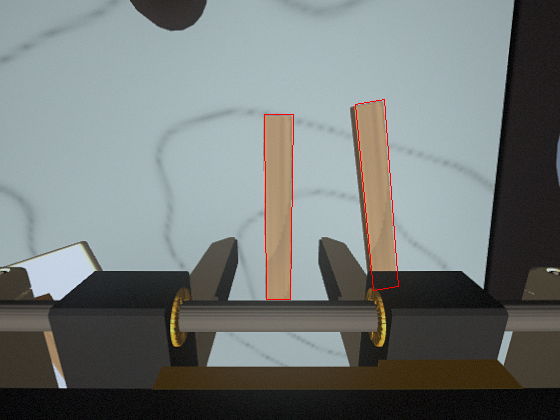

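The wrist view shows both loose slats inside their predicted outlines, C at (265–294,114–300) centred between the fingers. I'll descend and grasp.

Emit:
apply_moves([
  [0.1,0,3.9],
  [0,0,2.5],
  [0,0,1.3],
  [0,0,0],
], twist=[0,0,0,0])

```text
t: 2.65
tool_pos: [0.5662, 0.0193, 0.0314]
orientation: [3.12, -0.366, -0.002]
force: [-0.3, -0.4, -0.5]
opening: 0.0502
gripper_force: 0.0
```

Emit:
apply_moves([
  [0,0,0],
  [0,0,0],
  [0,0,0],
  [0,0,0],
], twist=[0,0,0,0], gripper=0.5)

```text
t: 3.15
tool_pos: [0.5674, 0.02, 0.0324]
orientation: [-3.12, 0.365, -0.002]
force: [0.1, -0.7, 3.7]
opening: 0.0219
gripper_force: 20.0
```

Run:
```python
from plan import *
plan([(.566,.021,.12,-13.2),(.5085,.2996,.10,94.8),(.5085,.2996,.056,94.8)])
```

```text
at [0.5674 0.02   0.0324] yaw -13.36 tilt 0.07 t 3.15 op 0.0219 F [ 0.1 -0.7  3.7] gf 20.0
([-0.1, -0.0, -4.4], np.float64(-0.0))
([-0.1, -0.1, -4.4], np.float64(-0.0))
--
([-1.0, -2.1, 0.2], np.float64(-0.16))
([-0.6, -2.3, 0.2], np.float64(-0.16))
([-0.3, -2.4, 0.2], np.float64(-0.16))
([0.1, -2.4, 0.2], np.float64(-0.16))
([0.5, -2.3, 0.2], np.float64(-0.16))
([0.8, -2.2, 0.1], np.float64(-0.16))
([1.2, -2.0, 0.2], np.float64(-0.15))
([1.5, -1.9, 0.1], np.float64(-0.16))
([1.7, -1.6, 0.2], np.float64(-0.15))
([2.0, -1.3, 0.1], np.float64(-0.16))
([2.1, -1.0, 0.2], np.float64(-0.15))
([2.3, -0.6, 0.1], np.float64(-0.16))
--
([0.0, -0.0, 4.4], np.float64(0.0))
--
```

Emit:
apply_moves([
  [0,0,-4.4],
  [-0.1,-0.1,-4.4],
  [-1.0,-2.1,0.2],
  [-0.6,-2.3,0.2],
  [-0.3,-2.4,0.2],
  [0.1,-2.4,0.2],
  [0.5,-2.3,0.2],
  [0.8,-2.2,0.1],
], twist=[0,0,-0.16,-0.16,-0.16,-0.16,-0.16,-0.16])

```text
t: 4.15
tool_pos: [0.537, 0.1612, 0.1084]
orientation: [-2.933, -1.125, 0.001]
force: [-0.0, 0.9, -0.9]
opening: 0.0215
gripper_force: 20.0
```

Emit:
apply_moves([
  [1.2,-2.0,0.2],
  [1.5,-1.9,0.1],
  [1.7,-1.6,0.2],
  [2.0,-1.3,0.1],
  [2.1,-1.0,0.2],
  [2.3,-0.6,0.1],
  [0,0,0],
  [0,0,0],
], twist=[-0.15,-0.16,-0.15,-0.16,-0.15,-0.16,0,0])

```text
t: 5.15
tool_pos: [0.509, 0.2989, 0.0995]
orientation: [2.126, 2.312, -0.001]
force: [0.6, 0.4, -0.6]
opening: 0.0218
gripper_force: 20.0
```

Run:
```python
from plan import *
plan([(.5085,.2996,.058,94.8,.02)])
```

```text
at [0.509  0.2989 0.0995] yaw 94.8 tilt 0.03 t 5.15 op 0.0218 F [ 0.6  0.4 -0.6] gf 20.0
([0.0, -0.0, 1.4], np.float64(0.0))
([0.0, -0.0, 1.4], np.float64(0.0))
([0.1, -0.0, 1.4], np.float64(0.0))
--
```

Emit:
apply_moves([
  [0,0,1.4],
  [0,0,1.4],
  [0,0,0.9],
  [0,0,0.4],
  [0,0,0],
  [0,0,0],
], twist=[0,0,0,0,0,0])

```text
t: 5.9
tool_pos: [0.5091, 0.2993, 0.0586]
orientation: [2.124, 2.315, 0.0]
force: [0.6, 0.8, -0.0]
opening: 0.0217
gripper_force: 20.0
```

Emit:
apply_moves([
  [0,0,0.1],
  [0,0,0],
  [0,0,0.1],
  [0,0,0],
], twist=[0,0,0,0])

```text
t: 6.4
tool_pos: [0.5093, 0.2994, 0.0583]
orientation: [2.124, 2.315, 0.0]
force: [-6.4, -4.1, 14.0]
opening: 0.0217
gripper_force: 20.0
```

Contact. Releasing gently.

Emit:
apply_moves([
  [0,0,-0.1],
  [0,0,0],
  [0,0,0],
], twist=[0,0,0])

```text
t: 6.78
tool_pos: [0.5094, 0.2995, 0.0583]
orientation: [2.124, 2.315, 0.001]
force: [-1.1, -0.8, 6.7]
opening: 0.022
gripper_force: 20.0
```

Emit:
apply_moves([
  [0,0,0],
  [0,0,0],
  [0,0,0],
  [0,0,-2.5],
  [0,0,-3.5],
  [0,0,0],
], twist=[0,0,0,0,0,0], gripper=5)

```text
t: 7.52
tool_pos: [0.5112, 0.3004, 0.1212]
orientation: [2.122, 2.313, 0.009]
force: [-0.2, -0.3, -0.1]
opening: 0.0498
gripper_force: 0.0
```

Run:
```python
from plan import *
plan([(.557,-.061,.10,-2.9),(.557,-.061,.030,-2.9,.035)])
```

```text
at [0.5112 0.3004 0.1212] yaw 94.93 tilt 0.35 t 7.53 op 0.0498 F [-0.2 -0.3 -0.1] gf 0.0
([-3.3, 0.1, 0.2], np.float64(0.16))
([-3.2, 0.7, 0.2], np.float64(0.15))
([-3.1, 1.1, 0.2], np.float64(0.16))
([-2.9, 1.6, 0.2], np.float64(0.15))
([-2.6, 2.0, 0.2], np.float64(0.16))
([-2.3, 2.4, 0.2], np.float64(0.15))
([-1.9, 2.8, 0.2], np.float64(0.16))
([-1.4, 3.0, 0.2], np.float64(0.15))
([-0.9, 3.2, 0.2], np.float64(0.16))
([-0.4, 3.3, 0.2], np.float64(0.15))
([0.0, 3.3, 0.1], np.float64(0.16))
--
([0.0, -0.0, 2.3], np.float64(-0.0))
([0.0, -0.0, 2.4], np.float64(-0.0))
([0.0, -0.0, 2.3], np.float64(-0.0))
--
```

Emit:
apply_moves([
  [-3.3,0.1,0.2],
  [-3.2,0.7,0.2],
  [-3.1,1.1,0.2],
  [-2.9,1.6,0.2],
  [-2.6,2.0,0.2],
  [-2.3,2.4,0.2],
  [-1.9,2.8,0.2],
  [-1.4,3.0,0.2],
], twist=[0.16,0.15,0.16,0.15,0.16,0.15,0.16,0.15])

```text
t: 8.52
tool_pos: [0.5411, 0.0355, 0.1004]
orientation: [-3.075, -0.642, 0.002]
force: [0.2, 0.7, -0.9]
opening: 0.0498
gripper_force: 0.0
```

Emit:
apply_moves([
  [-0.9,3.2,0.2],
  [-0.4,3.3,0.2],
  [0,3.3,0.1],
  [0,0,0],
  [0,0,0],
], twist=[0.16,0.15,0.16,0,0])

```text
t: 9.15
tool_pos: [0.5539, -0.0616, 0.0958]
orientation: [-3.14, 0.081, 0.002]
force: [0.2, 0.6, -0.8]
opening: 0.0499
gripper_force: 0.0
```

Run:
```python
from h import *
from plan import *
plan([(.557,-.061,.030,-2.9,.035)])
c=shot('top','top2'); a=cv2.resize(c['frame'][170:320,95:345],None,fx=3.2,fy=3.2,interpolation=cv2.INTER_CUBIC)
cv2.imwrite('pics/t2.png',a[:,:,::-1])
```

```text
at [ 0.5539 -0.0616  0.0958] yaw -2.97 tilt 0.08 t 9.15 op 0.0499 F [ 0.2  0.6 -0.8] gf 0.0
([0.2, -0.0, 3.3], np.float64(-0.0))
([0.1, -0.1, 3.3], np.float64(-0.0))
--
```

View pics/t2.png

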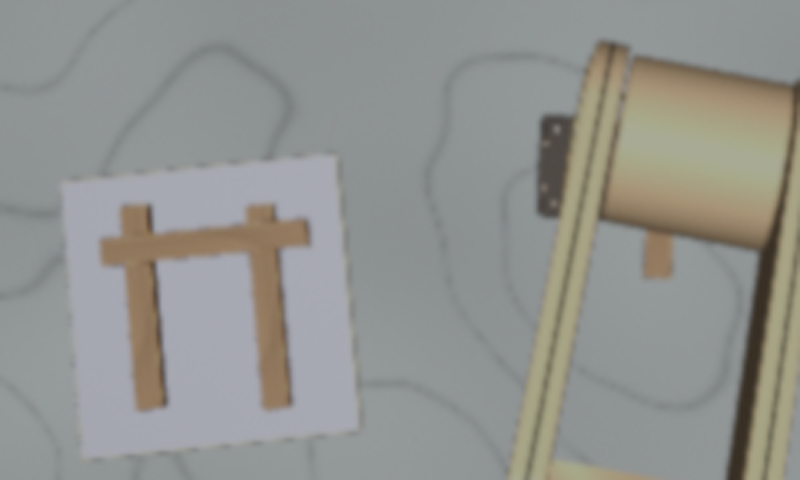

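The first cross slat runs from (101,251) to (309,232). It lies square with even overhang, and the lower slats look unmoved. Now slat D.

Emit:
apply_moves([
  [0.2,0,3.3],
  [0.1,-0.1,2.3],
  [0,0,1.0],
  [0,0,0],
], twist=[0,0,0,0])

```text
t: 9.7
tool_pos: [0.557, -0.0605, 0.0301]
orientation: [-3.14, 0.081, 0.002]
force: [-0.5, -0.9, 0.1]
opening: 0.0501
gripper_force: 0.0
```

Emit:
apply_moves([
  [0,0,0],
  [0,0,0],
  [0,0,0],
  [0,0,0],
], twist=[0,0,0,0], gripper=0.5)

```text
t: 10.2
tool_pos: [0.558, -0.0614, 0.0313]
orientation: [3.14, -0.084, 0.002]
force: [-0.5, 0.0, 2.3]
opening: 0.0217
gripper_force: 20.0
```

Run:
```python
from plan import *
plan([(.557,-.061,.13,-2.9),(.4128,.2915,.10,94.8)])
```

```text
at [ 0.558  -0.0614  0.0313] yaw -3.05 tilt 0.06 t 10.2 op 0.0217 F [-0.5  0.   2.3] gf 20.0
([-0.0, -0.0, -4.9], np.float64(-0.0))
([-0.1, -0.0, -5.0], np.float64(-0.0))
--
([-1.5, -3.1, 0.3], np.float64(-0.16))
([-1.0, -3.3, 0.3], np.float64(-0.15))
([-0.4, -3.4, 0.3], np.float64(-0.16))
([0.1, -3.5, 0.3], np.float64(-0.15))
([0.6, -3.4, 0.3], np.float64(-0.16))
([1.2, -3.3, 0.3], np.float64(-0.15))
([1.6, -3.1, 0.2], np.float64(-0.16))
([2.1, -2.7, 0.3], np.float64(-0.15))
([2.5, -2.4, 0.2], np.float64(-0.16))
([2.8, -2.0, 0.3], np.float64(-0.15))
([3.2, -1.6, 0.2], np.float64(-0.16))
--
```

Emit:
apply_moves([
  [0,0,-4.9],
  [-0.1,0,-5.0],
  [-1.5,-3.1,0.3],
  [-1.0,-3.3,0.3],
  [-0.4,-3.4,0.3],
  [0.1,-3.5,0.3],
  [0.6,-3.4,0.3],
  [1.2,-3.3,0.3],
], twist=[0,0,-0.16,-0.15,-0.16,-0.15,-0.16,-0.15])

```text
t: 11.2
tool_pos: [0.4772, 0.132, 0.1115]
orientation: [2.841, 1.341, 0.0]
force: [1.2, -0.2, 0.5]
opening: 0.0217
gripper_force: 20.0
```

Emit:
apply_moves([
  [1.6,-3.1,0.2],
  [2.1,-2.7,0.3],
  [2.5,-2.4,0.2],
  [2.8,-2.0,0.3],
  [3.2,-1.6,0.2],
  [0,0,0],
  [0,0,0],
], twist=[-0.16,-0.15,-0.16,-0.15,-0.16,0,0])

```text
t: 12.08
tool_pos: [0.4119, 0.2917, 0.0996]
orientation: [2.125, 2.313, -0.001]
force: [0.4, -0.2, -0.9]
opening: 0.0216
gripper_force: 20.0
```

Run:
```python
from plan import *
plan([(.4128,.2915,.059,94.8,.02)])
```

```text
at [0.4119 0.2917 0.0996] yaw 94.85 tilt 0.03 t 12.07 op 0.0216 F [ 0.4 -0.2 -0.9] gf 20.0
([-0.0, 0.0, 1.4], np.float64(0.0))
([-0.0, 0.0, 1.3], np.float64(0.0))
([-0.0, 0.1, 1.4], np.float64(0.0))
--
```

Emit:
apply_moves([
  [0,0,1.4],
  [0,0.1,1.4],
  [0,0,0.9],
  [0,0,0.4],
  [0,0,0],
  [0,0,0.1],
  [0,0,0],
], twist=[0,0,0,0,0,0,0])

```text
t: 12.95
tool_pos: [0.4131, 0.2923, 0.058]
orientation: [2.124, 2.315, 0.001]
force: [-1.2, 0.0, 0.1]
opening: 0.0218
gripper_force: 20.0
```

Emit:
apply_moves([
  [0,0,0.1],
  [0,0,0],
  [0,0,0],
], twist=[0,0,0])

```text
t: 13.32
tool_pos: [0.4132, 0.2924, 0.0573]
orientation: [2.124, 2.315, 0.001]
force: [-1.5, -1.3, 6.3]
opening: 0.0212
gripper_force: 20.0
```

Emit:
apply_moves([
  [0,0,0],
  [0,0,0],
  [0,0,0],
  [0,0,-2.5],
  [0,0,-4.5],
  [0,0,-5],
  [0,0,-5],
  [0,0,-3],
], twist=[0,0,0,0,0,0,0,0], gripper=5)

```text
t: 14.32
tool_pos: [0.4137, 0.2926, 0.2598]
orientation: [2.123, 2.314, 0.005]
force: [0.2, 0.5, -0.6]
opening: 0.0501
gripper_force: 0.0
```

Run:
```python
from plan import *
plan([(.545,-.303,.26,151.6)])
```

```text
at [0.4137 0.2926 0.2598] yaw 94.93 tilt 0.21 t 14.32 op 0.0501 F [ 0.2  0.5 -0.6] gf 0.0
([-4.7, 0.6, -0.0], np.float64(-0.08))
([-4.7, 0.2, -0.0], np.float64(-0.08))
([-4.7, -0.1, -0.0], np.float64(-0.08))
([-4.7, -0.5, -0.0], np.float64(-0.07))
([-4.6, -0.8, -0.0], np.float64(-0.08))
([-4.5, -1.2, -0.0], np.float64(-0.07))
([-4.4, -1.5, -0.0], np.float64(-0.08))
([-4.3, -1.9, -0.0], np.float64(-0.07))
([-4.2, -2.2, -0.0], np.float64(-0.08))
([-4.0, -2.5, -0.0], np.float64(-0.07))
([-3.8, -2.7, -0.0], np.float64(-0.08))
([-3.5, -3.0, -0.0], np.float64(-0.07))
([-3.3, -3.3, -0.0], np.float64(-0.08))
--
```

Emit:
apply_moves([
  [-4.7,0.6,0],
  [-4.7,0.2,0],
  [-4.7,-0.1,0],
  [-4.7,-0.5,0],
  [-4.6,-0.8,0],
  [-4.5,-1.2,0],
  [-4.4,-1.5,0],
  [-4.3,-1.9,0],
], twist=[-0.08,-0.08,-0.08,-0.07,-0.08,-0.07,-0.08,-0.07])

```text
t: 15.32
tool_pos: [0.4937, -0.0761, 0.2566]
orientation: [1.327, 2.847, 0.0]
force: [0.6, 0.1, -0.1]
opening: 0.0497
gripper_force: 0.0
```

Emit:
apply_moves([
  [-4.2,-2.2,0],
  [-4.0,-2.5,0],
  [-3.8,-2.7,0],
  [-3.5,-3.0,0],
  [-3.3,-3.3,0],
  [0,0,0],
  [0,0,0],
], twist=[-0.08,-0.07,-0.08,-0.07,-0.08,0,0])

```text
t: 16.2
tool_pos: [0.5439, -0.3026, 0.2562]
orientation: [-0.771, -3.045, -0.001]
force: [1.1, -0.4, -0.6]
opening: 0.0497
gripper_force: 0.0
```

Run:
```python
from h import *
from plan import *
plan([(.545,-.3035,.184,151.6,.03)])
c=shot('wrist'); im=c['frame'][:,:,::-1].copy()
a=np.radians(-28.4);u=np.array([np.cos(a),np.sin(a)]);v=np.array([-u[1],u[0]])
P=[np.r_[np.array([.545,-.3035])+i*.052*u+j*.009*v,.187] for i,j in((1,1),(1,-1),(-1,-1),(-1,1))]
cv2.polylines(im,[proj(c,P).astype(int)],True,(0,0,255),1)
d=shot('top'); t=d['frame'][190:330,100:240][:,:,::-1]
t=cv2.resize(t,(420,420),interpolation=cv2.INTER_CUBIC)
o=np.hstack([cv2.resize(im,(380,285)),cv2.resize(t,(285,285))]); 
cv2.imwrite('pics/w3.png',o)
f=d['frame'];hsv=cv2.cvtColor(f,cv2.COLOR_RGB2HSV)
```

```text
at [ 0.5439 -0.3026  0.2562] yaw 151.59 tilt 0.06 t 16.2 op 0.0497 F [ 1.1 -0.4 -0.6] gf 0.0
([-0.0, -0.0, 2.4], np.float64(-0.0))
([-0.1, -0.0, 2.4], np.float64(-0.0))
([-0.0, -0.0, 2.4], np.float64(-0.0))
--
```

View pics/w3.png

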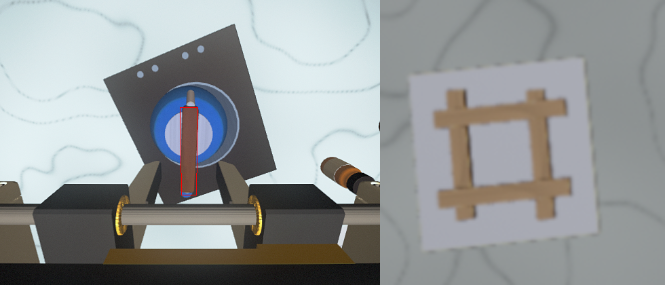

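The left half shows the bar matching its outline (about x 190, y 107–195) and centred between the fingers. The right half shows a square trivet frame. I'll descend and grip.

Emit:
apply_moves([
  [0,0,2.4],
  [-0.1,0,2.4],
  [0,0,1.6],
  [0,0,0.8],
  [0,0,0],
  [0,0,0],
], twist=[0,0,0,0,0,0])

```text
t: 17.05
tool_pos: [0.5455, -0.3037, 0.1858]
orientation: [0.769, 3.044, -0.001]
force: [-0.2, 0.5, 0.3]
opening: 0.0501
gripper_force: 0.0
```

Emit:
apply_moves([
  [0,0,0],
  [0,0,0],
  [0,0,0],
  [0,0,0],
  [0,0,0],
  [0,0,0],
], twist=[0,0,0,0,0,0], gripper=0.5, squeeze=50)

```text
t: 17.8
tool_pos: [0.545, -0.3034, 0.1847]
orientation: [0.769, 3.046, 0.0]
force: [0.1, 0.0, 0.9]
opening: 0.0174
gripper_force: 49.6
```

Emit:
apply_moves([
  [0,0,-0.3],
  [0,0,-0.5],
  [0,0,-0.7],
  [0,0,-1],
  [0,0,0],
  [0,0,0],
], twist=[0,0,0,0,0,0])

```text
t: 18.55
tool_pos: [0.5449, -0.3035, 0.2097]
orientation: [0.769, 3.046, -0.0]
force: [-0.8, -0.6, -6.8]
opening: 0.0177
gripper_force: 49.6
```

Run:
```python
from h import *
from plan import *
print(robot.read_state()['wrist_torque'])
plan([(.5449,-.303,.293,151.6,.03),(.4607,.2955,.294,140,.03)])
c=shot('side','s4'); cv2.imwrite('pics/s4c.png',cv2.resize(c['frame'][80:240,280:460],None,fx=3,fy=3)[:,:,::-1])
```

```text
[-0.01008698 -0.18328656  0.01589026]
at [ 0.5449 -0.3035  0.2097] yaw 151.65 tilt 0.01 t 18.55 op 0.0177 F [-0.8 -0.6 -6.8] gf 49.6
([0.0, 0.0, -2.8], np.float64(0.0))
([0.0, 0.0, -2.8], np.float64(0.0))
([0.0, 0.0, -2.7], np.float64(0.0))
--
([1.7, 2.3, -0.0], np.float64(0.01))
([1.7, 2.3, -0.0], np.float64(0.01))
([1.8, 2.3, -0.0], np.float64(0.01))
([1.8, 2.3, -0.0], np.float64(0.01))
([1.8, 2.2, -0.0], np.float64(0.01))
([1.8, 2.2, -0.0], np.float64(0.01))
([1.8, 2.2, -0.0], np.float64(0.01))
([1.9, 2.2, -0.0], np.float64(0.01))
([1.9, 2.2, -0.0], np.float64(0.01))
([1.9, 2.2, -0.0], np.float64(0.01))
([1.9, 2.1, -0.0], np.float64(0.01))
([2.0, 2.1, -0.0], np.float64(0.01))
([2.0, 2.1, -0.0], np.float64(0.01))
([2.0, 2.1, -0.0], np.float64(0.01))
([2.0, 2.1, -0.0], np.float64(0.01))
([2.0, 2.0, -0.0], np.float64(0.01))
([2.1, 2.0, -0.0], np.float64(0.01))
([2.1, 2.0, -0.0], np.float64(0.01))
([2.1, 2.0, -0.0], np.float64(0.01))
([2.1, 2.0, -0.1], np.float64(0.01))
([2.1, 1.9, -0.0], np.float64(0.0))
--
```

View pics/s4c.png

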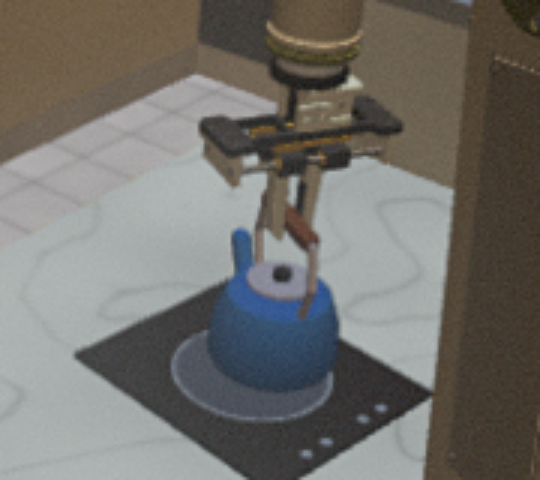

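The crop shows the kettle clear of the hob and upright, with the bar at about (300,228) between the pads. I'll lift and carry it smoothly.

Emit:
apply_moves([
  [0,0,-0.5],
  [0,0,-1],
  [0,0,-1.5],
  [0,0,-2],
  [0,0,-1.6],
  [0,0,-1],
  [0,0,-0.6],
  [0,0,-0.2],
], twist=[0,0,0,0,0,0,0,0], squeeze=60)

```text
t: 19.6
tool_pos: [0.5449, -0.3034, 0.2937]
orientation: [-0.769, -3.046, -0.0]
force: [-0.4, 0.2, -6.1]
opening: 0.0176
gripper_force: 59.6
```

Emit:
apply_moves([
  [0.3,0.4,0],
  [0.6,0.8,0],
  [0.9,1.2,0],
  [1.2,1.6,0],
  [1.5,2.0,0],
  [1.8,2.4,0],
  [2.1,2.8,0],
  [2.4,3.3,0],
], twist=[0,0,0,0,0,0,0,0])

```text
t: 20.6
tool_pos: [0.5181, -0.1225, 0.2937]
orientation: [0.769, 3.046, 0.0]
force: [0.5, 0.3, -6.7]
opening: 0.0176
gripper_force: 59.6
```

Emit:
apply_moves([
  [2.4,3.3,0],
  [2.4,3.3,0],
  [2.4,3.3,0],
  [2.4,3.3,0],
  [2.4,3.3,0],
  [2.4,3.3,0],
  [2.4,3.3,0],
  [2.1,2.8,0],
], twist=[0,0,0,0,0,0,0,0])

```text
t: 21.6
tool_pos: [0.474, 0.1954, 0.2939]
orientation: [0.767, 3.046, 0.001]
force: [-0.4, -0.4, -6.5]
opening: 0.0175
gripper_force: 59.6
```

Emit:
apply_moves([
  [1.8,2.4,0],
  [1.5,2.0,0],
  [1.2,1.6,0],
  [0.9,1.2,0],
  [0.6,0.8,0],
  [0.3,0.4,0],
  [0,0,0],
  [0,0,0],
], twist=[0,0,0,0,0,0,0,0])

```text
t: 22.6
tool_pos: [0.4601, 0.2964, 0.2936]
orientation: [0.77, 3.046, -0.0]
force: [0.4, -0.4, -6.4]
opening: 0.0174
gripper_force: 59.6
```

Emit:
apply_moves([
  [0,0,0],
  [0,0,0],
  [0,0,0],
  [0,0,0],
  [0,0,0],
  [0,0,0],
  [0,0,0],
  [0,0,0],
], twist=[0,0,0,0,0,0,0,0])

```text
t: 23.6
tool_pos: [0.4599, 0.297, 0.2937]
orientation: [0.769, 3.046, 0.0]
force: [0.2, 0.6, -7.3]
opening: 0.0172
gripper_force: 59.6
```

Run:
```python
from h import *
from plan import *
plan([(.4607,.2955,.293,151.6,.03)])
c=shot('side','s5'); cv2.imwrite('pics/s5c.png',cv2.resize(c['frame'][150:400,150:350],None,fx=2.4,fy=2.4)[:,:,::-1])
```

```text
at [0.4599 0.297  0.2937] yaw 151.65 tilt 0.0 t 23.6 op 0.0172 F [ 0.2  0.6 -7.3] gf 59.6
([-0.1, -0.1, 0.1], np.float64(0.0))
--
```

View pics/s5c.png

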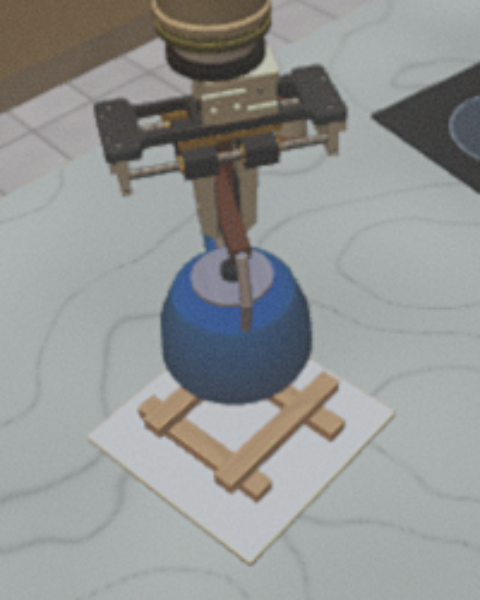

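The kettle hangs above the middle of the trivet with its knob at crop (233,268), and the frame is intact. I'll check the level numerically against the projected knob and belly.

Run:
```python
from h import *
c=load('s5'); b=np.array([.4600,.2965,.1177])
q=proj(c,[b+[0,0,.110]]); print('knob crop px',(q-[150,150])*2.4)
hsv=cv2.cvtColor(c['frame'],cv2.COLOR_RGB2HSV);m=cv2.inRange(hsv,(95,110,20),(125,255,255));m[:,:205]=0;m[:250]=0;m[:,300:]=0
y,x=np.where(m>0);print('blue belly crop bounds',(x.min()-150)*2.4,(x.max()-150)*2.4,(y.max()-150)*2.4)
a=np.linspace(0,6.28,60)
for r,z in((.065,0),(.07,.03),(.07,.05)):
    p=(proj(c,[b+[r*np.cos(t),r*np.sin(t),z] for t in a])-[150,150])*2.4; print(r,z,p.min(0).round(),p.max(0).round())
```

```text
knob crop px [[230.07983459 261.92092901]]
blue belly crop bounds 168.0 292.8 364.8
0.065 0 [167. 297.] [306. 402.]
0.07 0.03 [158. 272.] [311. 385.]
0.07 0.05 [156. 257.] [311. 370.]
```

The predicted base (bottom 402, sides about 156–311) and knob (230,262) match the picture (404, 161–312 and 233,268), so the kettle is level and centred, with its base about 7.5 cm above the slats.

```bash
python3 -c "
from plant import robot
print(robot.close_job())"
```

```text
the job is handed in; nothing more can be done
None
```

I finished the trivet as a square frame and handed the job in with the kettle held level and still over its middle, its base about 7.5 cm above the slats; the judge's result was not shown to me.

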